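# Slide the waste tray home under the microtome head

## Task

Fit the blue section-waste tray into the microtome: lay it flat between the black guide rails with its upright grip outwards, then slide it in under the knife block and the overhanging white head until it is fully home against the inner stop. Then swing the red keeper right across in front of the tray so that it cannot slide out, let go of everything, and leave the bottle, the jar and the slide box where they stand.

Things in the scene. Friction and masses are not known exactly. Their poses are not given: they have to be found in the camera images.
- machine: White rotary microtome, fixed. Origin on the bench below the centre of the tray when fully home. z up; +y is the way the tray slides in, its mouth is at -y; all 'machine' numbers are mm in this frame. White bed: flat top at z 12, x -85..85, from y -165 inwards. White housing: y 85..335, x -100..150, z 0..270, handwheel on its +x side.
- guide_mouth (a point): On the bed, midway between the two black guide rails where they stop flaring: machine x 0, y -110, z 12. Rails stand 14 high on the bed (top z 26), inner faces at x -48 and 48 from here inwards to the stop; outwards they flare to about 62 either side at y -160. Open air above here.
- knife_gap (a point): Middle of the mouth of the low gap under the black knife block: machine x 0, y -5, z 29. The block bridges the guides at y -5..75, underside z 46 (34 over the bed), top z 86, legs outside the rails at x 59..73 either side. Inner stop under it: face at y 71.
- head_front (a point): Middle of the lower front edge of the overhanging white head: machine x 0, y -62, z 174. The head covers x -50..50 from here inwards, z 174..244. It blocks the air straight above the grip of the home tray, so there the tool must lean: its body back towards machine -y by 35 to 45 degrees, fingers pointing down and inwards (+y).
- tray_center (a point): Centre of the loose blue open plastic tray, half-way up its walls (13 above its underside). About 110 to 225 g. Outer size 90 (x) x 140 (y) x 26 high, walls and floor 4 thick. Its +y end goes in first; its axes are parallel to the machine's when home, centre then on the machine's z axis within 1 to 2 mm, at height 25.
- tray_grip (a point): Where to grasp the tray: 50 above its underside, 50 from its centre towards its -y end. Axes as the tray's. The grip is a blue upright plate, 12 thick (x), 36 long (y, 32 to 68 outward of the tray's centre), rising from the tray floor to 70 above the underside; 35 free on each side of it inside the walls.
- keeper (a joint): Angle (rad) of the red keeper arm about its upright hinge. 0: points straight outwards (machine -y) beside the guides; negative: farther aside (to -0.7); grows clockwise seen from above; 1.57: straight across in front of the home tray (pointing machine -x), at its end stop. Light friction (about 0.5 N at the peg), no spring, stays where left.
- keeper_peg (a point): On the axis of the keeper's upright red peg, 63 above the bench, 17 below the peg's top. The peg is round, 16 in diameter, 110 from the hinge axis, and stands free from the arm (38 above the bench) up to 80 above the bench.
- keeper_hinge (a point): On the keeper's vertical hinge axis: machine x 66, y -90, 33 above the bench. The arm is a flat red bar 14 wide, 28 to 38 above the bench.
- reagent_mid (a point): Middle of a loose amber reagent bottle, 60 diameter, 150 high. Leave alone.
- jar_mid (a point): Middle of a loose staining jar with a green lid, 70 diameter, 90 high. Leave alone.
- slidebox_mid (a point): Middle of a loose grey slide box, 85 x 90 x 32 high. Leave alone.
There are look-alikes about, which are no part of the job. There is more than one size of the part that bears tray_center; the job needs the smaller.

How it is judged:
On the way, in this order (a step that is already met when the one before it is completed fails the run):
1. the tray lies flat on the bed between the guides, grip outwards, not yet home (x of tray_center in the frame of machine between -0.008 and 0.008 m and z of tray_center in the frame of machine between 0.02 and 0.029 m and angle between tray_center's own z axis and vertical below 0.06 rad and angle between the y axis of tray_center and the y axis of machine, either way round below 0.08 rad and y of tray_grip in the frame of machine below -0.06 m and y of tray_center in the frame of machine between -0.16 and -0.02 m), for 0.1 s.
2. the tray is fully home against the inner stop (x of tray_center in the frame of machine between -0.008 and 0.008 m and z of tray_center in the frame of machine between 0.02 and 0.029 m and angle between tray_center's own z axis and vertical below 0.06 rad and angle between the y axis of tray_center and the y axis of machine, either way round below 0.08 rad and y of tray_grip in the frame of machine below -0.03 m and y of tray_center in the frame of machine between -0.007 and 0.008 m), for 0.2 s.
At the end, for the whole second after the job is handed in: The tray lies flat on the bed between the guides, grip outwards, its centre within 7 mm of fully home along the guides and 8 mm across, within 0.08 rad of their direction, and the keeper is across in front of it (joint above 1.40 rad) (all of step 2 and value of joint keeper above 1.4 rad); the robot touches nothing.
It fails at once if the bottle is disturbed (moved over 25 mm or tipped over 0.3 rad) (distance of reagent_mid from where it was at the start of the episode above 0.025 m or angle between reagent_mid's own z axis and vertical above 0.3 rad).
It fails at once if the jar is disturbed (moved over 25 mm or tipped over 0.3 rad) (distance of jar_mid from where it was at the start of the episode above 0.025 m or angle between jar_mid's own z axis and vertical above 0.3 rad).
It fails at once if the slide box is disturbed (moved over 25 mm or tipped over 0.3 rad) (distance of slidebox_mid from where it was at the start of the episode above 0.025 m or angle between slidebox_mid's own z axis and vertical above 0.3 rad).
It also fails if it takes over 64 s, if anything falls off the work surface, if the arm or the gripper's body presses on something with over 40 N, if the wrist force passes 120 N, or if a joint passes its speed limit or range.

## Robot

A 6-joint arm with a two-finger parallel gripper is mounted at the origin on the work surface. World frame = base frame: x ahead of the robot, y to its left, z up, the work surface at z = 0. Lengths are in m, angles in rad, forces in N, time in s.
With the tool pointing down it reaches from about 0.275 to 0.725 m from the base axis. Payload 15.9 kg.
Tool frame: the origin (TCP) lies midway between the tips of the shut fingers; the grasp point (between the pads) lies 19 mm behind it (arm.tcp_to_grasp is the z of the grasp point in the tool frame, in m); z points along the fingers, y is the line along which they close (so a half turn about z gives the same grasp; the last joint's range is limited). The gripper opens to 85 mm and grips with 20 to 120 N. Pads are 22 mm wide; open, the fingers measure 114 mm over their backs; the gripper's body (76 mm by 85 mm) begins 54 mm behind the grasp point. The pads swing forward as they close: fully open they stand 13 mm farther back than shut.
Start: joints at [-1.156, 0.213, -0.034, 1.323, 0, 1.571], TCP at [0.201, -0.458, 0.231] pointing down, gripper open.
Joint ranges: [-2.98, 2.98], [-0.74, 1.72], [-1.14, 1.35], [-2.1, 2.04], [-1.57, 1.44], [-3.14, 3.14]. Speed limits (rad/s): [1.89, 1.89, 2.39, 2.57, 3.14, 3.14].

## Interface

Orientations are given as a unit quaternion [x, y, z, w].
In Python, from workcell import arm gives the robot as it stands.
- The arm moves only by the shell command python3 -m inch 'ROWS' [FORCE]. ROWS is JSON, a list of rows, each a list of 3 entries, a list of its own where there are three numbers: the shift along the tool's x, y, z in mm, then the turn, a rotation vector about the tool's x, y, z in rad, then the finger opening in mm, from 0 to 85.4. A call has 1 to 12 rows; each row shifts and turns the commanded pose from where the row before left it, along the tool's axes as they then stand; what a row does not reach is not made up. A row lasts 1/12 s, in which the tool goes at most 41.7 mm and 7.16 degrees, less where a joint would pass 70% of its speed; a pose out of reach is approached as far as the arm can. A call is refused whole if a number of a shift passes 41.7 or a number of a turn 0.125, either way. A call with a gripper value outside its range is refused whole. The fingers move at their own pace and stop on an object; FORCE is the grip in N (left out, the last holds). Time passes only in rows, so rows that do not move let the fingers close. It gives the time, the measured TCP pose, the force, the opening and the grip force at its end, in the units of the state.
- arm.state(): the state, without advancing time (a new reading comes with each control period).
- arm.camera(name): name is "scene" or "top" or "wrist"; returns a dict with "frame" (420x560x3 uint8, blue, green, red), "K" (3x3 intrinsics, pixels), "position" and "rotation" of the camera in the world. Camera axes: x right, y up, looking along -z (the intrinsics and any distortion apply to the point x, -y, -z); pixel columns grow to the right and rows downward; lengths in m; the calibration is good to about 2 mm. A picture is of the moment at which its call begins. There is no depth.
- arm.close_job(): hands the job in; it is judged then, once.
The state is a dict: "clock": time; "joint_pos": joint angles; "dq": joint speeds; "joint_efforts": joint torques, N m; "position": TCP position; "eef_rot": TCP orientation; "wrist_force": force on the tool from outside, world axes, zero at the start; "wrist_torque": the same for the moment, N m; "grip_width": finger opening in m; "grip_force": force on a finger pad.
Only numpy, scipy, OpenCV 4.12 (cv2) and the standard library are available. Lean on these libraries where they do the work, as an engineer would, in place of code of your own. Each camera call takes 0.05 s, during which the arm holds its last target. There are 200 camera calls.

## Working session

There is one attempt and no reset: what is moved stays moved. The work goes in short steps, Python scripts to look and compute and a shell command to move; the robot and the scene stay as the last step left them, time stands still between calls to the robot, and variables do not carry over. Pictures are saved under pics/ and viewed, at most 10 in all, crops included, and the job is handed in when it is done.

```bash
mkdir -p pics; ls; cat > h.py <<'E'
import numpy as np, cv2, pickle
from workcell import arm
from scipy.spatial.transform import Rotation as R
def snap(n):
    c=arm.camera(n); return c
def ray(c,u,v):
    K=np.array(c["K"]); p=np.linalg.inv(K)@[u,v,1]
    d=np.array(c["rotation"]).reshape(3,3)@[p[0],-p[1],-p[2]]
    return np.array(c["position"]),d
def onz(c,u,v,z):
    o,d=ray(c,u,v); return o+d*(z-o[2])/d[2]
def proj(c,P):
    q=np.array(c["rotation"]).reshape(3,3).T@(np.array(P)-c["position"]); K=np.array(c["K"])
    p=K@[q[0],-q[1],-q[2]]; return p[:2]/p[2]
E
python3 - <<'E'
from h import *
for n in("top","scene"):
    c=snap(n); print(n,{k:v for k,v in c.items() if k!="frame"})
    pickle.dump(c,open(n+".pkl","wb")); cv2.imwrite(f"pics/{n}0.png",c["frame"])
print(arm.state())
E
```

```text
pics
top {'K': array([[452.90139201,   0.        , 281.39302027],
       [  0.        , 452.90139201, 215.08525953],
       [  0.        ,   0.        ,   1.        ]]), 'position': array([ 0.41821935, -0.07687348,  1.09275227]), 'rotation': array([-0.05450126,  0.04951404,  0.70601538, -0.70435804])}
scene {'K': array([[496.8055364 ,   0.        , 272.14102472],
       [  0.        , 496.8055364 , 208.07745338],
       [  0.        ,   0.        ,   1.        ]]), 'position': array([ 1.56358796, -0.22723376,  0.87144155]), 'rotation': array([0.34992548, 0.29107755, 0.58292242, 0.67307316])}
{'clock': 0.1, 'joint_pos': array([-1.15601683e+00,  2.13316417e-01, -3.49929427e-02,  1.32347644e+00,
       -9.55975171e-06,  1.57077183e+00]), 'dq': array([ 0.00159862, -0.00131801,  0.0043019 , -0.00033645, -0.00032057,
        0.00038533]), 'joint_efforts': array([-2.16612760e-03, -6.87253475e+01,  4.87805128e+01,  1.23110478e-02,
       -2.02902465e-04,  2.79177334e-05]), 'position': array([ 0.2013712 , -0.45733105,  0.23086226]), 'eef_rot': array([ 9.78569072e-01,  2.05918250e-01, -1.06540456e-04, -4.83150184e-04]), 'wrist_force': array([ 0.60321104, -0.09635938, -0.27530843]), 'wrist_torque': array([-0.02597251, -0.00571881,  0.05176552]), 'grip_force': 0.0, 'grip_width': 0.08533638459836654}
```

Rotation is a quaternion.

```bash
sed -i 's/np.array(c\["rotation"\]).reshape(3,3)/R.from_quat(c["rotation"]).as_matrix()/' h.py; grep -n rot h.py
```

```text
8:    d=R.from_quat(c["rotation"]).as_matrix()@[p[0],-p[1],-p[2]]
13:    q=R.from_quat(c["rotation"]).as_matrix().T@(np.array(P)-c["position"]); K=np.array(c["K"])
```

View pics/top0.png

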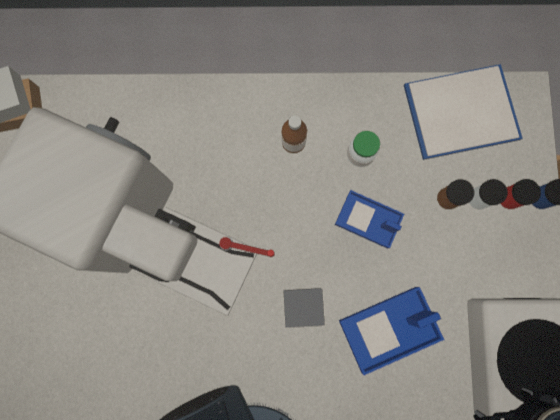

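View pics/scene0.png

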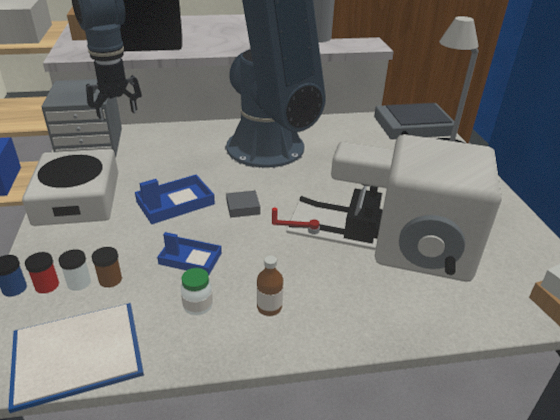

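Candidates for the tray: the small blue tray at top (370,220), the big blue tray at (391,330), and the blue-edged book at (463,111). I take the smaller one, at (370,220), with its grip near (391,226). The machine's bed corners are near (229,313) and (257,252), the keeper hinge near (226,243) and the peg near (270,254).

```bash
python3 - <<'E'
from h import *
c=pickle.load(open("top.pkl","rb")); s=pickle.load(open("scene.pkl","rb"))
f=c["frame"]
def blobs(c,lo,hi,lo2=None,mn=15):
    h=cv2.cvtColor(c["frame"],cv2.COLOR_BGR2HSV); m=cv2.inRange(h,lo,hi)
    if lo2: m|=cv2.inRange(h,*lo2)
    n,l,st,ce=cv2.connectedComponentsWithStats(m)
    return [(st[i].tolist(),ce[i].round(1),(l==i).astype('uint8')) for i in range(1,n) if st[i][4]>mn]
for name,cc in(("top",c),("scene",s)):
  for st,ce,m in blobs(cc,(105,120,40),(125,255,255),mn=300):
    hull=max(cv2.findContours(m,0,1)[0],key=cv2.contourArea); q=cv2.approxPolyDP(cv2.convexHull(hull),4,True)[:,0]
    print(name,"blue",st,ce)
    if name=="top": print([(tuple(map(int,p)),onz(cc,*p,.026)[:2].round(4)) for p in q])
  for st,ce,m in blobs(cc,(0,140,60),(6,255,255),((174,140,60),(180,255,255))): print(name,"red",st,ce)
a=cv2.resize(f[180:260,320:420],None,fx=4,fy=4,interpolation=cv2.INTER_CUBIC)
b=cv2.resize(f[205:325,175:285],None,fx=3.5,fy=3.5,interpolation=cv2.INTER_CUBIC)
H=max(a.shape[0],b.shape[0]); a=cv2.copyMakeBorder(a,0,H-a.shape[0],0,0,0);b=cv2.copyMakeBorder(b,0,H-b.shape[0],0,0,0)
cv2.imwrite("pics/crop1.png",np.hstack([a,b])); print(a.shape,b.shape)
E
```

```text
top blue [336, 191, 68, 57, 1564] [372.7 220. ]
[((350, 191), array([ 0.6343, -0.2341])), ((403, 214), array([ 0.5782, -0.3586])), ((388, 247), array([ 0.4998, -0.3201])), ((336, 223), array([ 0.5571, -0.199 ]))]
top blue [340, 288, 103, 87, 3913] [395.6 328.7]
[((419, 288), array([ 0.4045, -0.3885])), ((439, 316), array([ 0.3408, -0.4315])), ((442, 339), array([ 0.2894, -0.4356])), ((364, 374), array([ 0.2127, -0.2556])), ((340, 320), array([ 0.3321, -0.2038]))]
top red [501, 186, 20, 22, 187] [509.9 199.7]
top red [220, 238, 54, 18, 275] [243.5 247. ]
scene blue [473, 0, 87, 237, 13886] [526.4 105.4]
scene blue [0, 138, 20, 57, 841] [  7.3 164.7]
scene blue [135, 175, 79, 49, 2116] [171.4 197.7]
scene blue [158, 232, 63, 42, 1310] [185.9 252.2]
scene blue [0, 268, 26, 28, 455] [ 12.8 283. ]
scene blue [9, 304, 134, 109, 1077] [ 68.4 375.6]
scene red [272, 208, 47, 18, 204] [291.2 219.9]
scene red [30, 265, 28, 28, 501] [ 44.8 280.1]
(420, 400, 3) (420, 385, 3)
```

View pics/crop1.png

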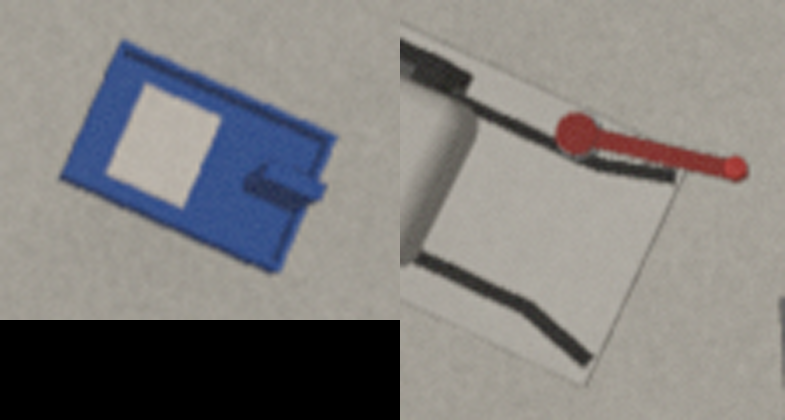

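The left crop shows the small tray (corners near top px (350,190), (404,214), (389,248), (335,224)), with its grip at the lower right, outward of the label. The right crop shows the bed front corners at about (228.4,314.7) and (258.4,249.9), the hinge at (225.6,243.3), the peg top at (271,253) and the rails between them.

```bash
cat >> h.py <<'E'
def machine():
    return np.load("mach.npz")
def Tw(p): m=machine(); return m["o"]+m["M"]@np.array(p)
E
python3 - <<'E'
from h import *
c=pickle.load(open("top.pkl","rb")); s=pickle.load(open("scene.pkl","rb"))
cr=lambda x,y:(175+(x-400)/3.5-.36,205+y/3.5-.36)
A=onz(c,*cr(587,384),.012); B=onz(c,*cr(692,157),.012)  # x=-85? , +85
print("bed",A,B,np.linalg.norm(A-B))
H=onz(c,*cr(577,134),.042); P=onz(c,*cr(736,168),.08)
print("hinge",H,"peg",P,np.linalg.norm((H-P)[:2]))
# side edge direction
S1=onz(c,*cr(400,22),.012);S2=onz(c,*cr(575,103),.012); S3=onz(c,*cr(400,302),.012)
d=S1-S2;print("side ang",np.degrees(np.arctan2(d[1],d[0])), np.degrees(np.arctan2(*(S3-A)[[1,0]])))
x=B-A;print("front ang+90",np.degrees(np.arctan2(x[1],x[0]))+90)
# rails (top z .026): inner kink
print("kinks",onz(c,*cr(527,307),.026),onz(c,*cr(590,160),.026))
for a0 in (64,65,66):
    a=np.radians(a0); ey=np.array([np.cos(a),np.sin(a),0]); ex=np.array([ey[1],-ey[0],0])
    o1=(A+B)/2+.165*ey; o2=H-.066*ex+.090*ey
    print(a0,"origin est",o1[:2],o2[:2])
# two-view peg
o,d1=ray(s,274,208.5); print("scene check proj peg",proj(s,P),proj(s,H))
# tray
cor=np.array([onz(c,u,v,.026) for u,v in((350.,190.4),(403.4,213.6),(389,247.6),(335.2,224.2))])
print("tray",cor.mean(0),np.linalg.norm(np.diff(cor,axis=0),axis=1))
for p,q in((1,0),(2,3)): e=cor[q]-cor[p];print(np.degrees(np.arctan2(e[1],e[0])))
print("proj grip top scene",)
e=cor[0]-cor[1]+cor[3]-cor[2]; e/=np.linalg.norm(e)
G=cor.mean(0)-.05*e; G[2]=.07; print(G,proj(s,G),proj(c,G))
E
```

```text
bed [0.34420022 0.05574904 0.012     ] [ 0.49565376 -0.01356174  0.012     ] 0.16655977700172625
hinge [0.50896563 0.06123674 0.042     ] peg [ 0.48369846 -0.04567587  0.08      ] 0.10985780718486068
side ang 65.12630740945878 66.8546570237442
front ang+90 65.40940108881533
kinks [0.39529457 0.09469711 0.026     ] [0.49279222 0.0542935  0.026     ]
64 origin est [0.49225823 0.16939467] [0.48909863 0.1710607 ]
65 origin est [0.489659   0.17063444] [0.48718496 0.17069725]
66 origin est [0.48703853 0.17182865] [0.48527793 0.17030045]
scene check proj peg [273.4945123  208.17827593] [313.03988319 221.7678738 ]
tray [ 0.56689391 -0.27829799  0.026     ] [0.13766821 0.08890679 0.13723371]
65.70870427506296
65.99964211173177
proj grip top scene
[ 0.54644071 -0.32392327  0.07      ] [169.64912705 233.83046302] [393.29132019 224.98624426]
```

```bash
cat >> h.py <<'E'
def want(gp,tilt=40,yaw=65.5):
    "shift (tool axes, after turning) and turn to bring grasp point to gp with tilted tool"
    a=np.radians(yaw); ey=np.array([np.cos(a),np.sin(a),0]); ex=np.array([ey[1],-ey[0],0]); t=np.radians(tilt)
    z=np.sin(t)*ey-np.cos(t)*np.array([0,0,1]); y=ex; M=np.c_[np.cross(y,z),y,z]
    s=arm.state(); Rn=R.from_quat(s["eef_rot"]).as_matrix()
    g=s["position"]+arm.tcp_to_grasp*Rn[:,2]
    tcp=np.array(gp)-arm.tcp_to_grasp*z
    print("t",s["clock"],"grasp now",g.round(4),"turn",R.from_matrix(Rn.T@M).as_rotvec().round(3),
      "shift(target axes) mm",(1000*M.T@(tcp-s["position"])).round(1),"world",(1000*(tcp-s["position"])).round(1),"j",s["joint_pos"].round(2),"F",np.round(s["wrist_force"],1),"w",round(s["grip_width"],4))
E
python3 - <<'E'
from h import *
a=np.radians(65.4); ey=np.array([np.cos(a),np.sin(a),0]); ex=np.array([ey[1],-ey[0],0])
np.savez("mach.npz",o=np.array([.4875,.171,0]),M=np.c_[ex,ey,[0,0,1]])
print(arm.tcp_to_grasp)
E
python3 -m inch '[[[0,0,-20],[0,0,-0.12],60],[[0,0,-20],[0,0,-0.12],60],[[0,0,-20],[0,0,-0.12],60],[[0,0,-20],[0,0,-0.12],60],[[0,0,0],[0,0,-0.12],60],[[0,0,0],[0,0,-0.12],60],[[30,0,0],[0,0.116,0],60],[[30,0,0],[0,0.116,0],60],[[30,0,0],[0,0.116,0],60],[[30,0,0],[0,0.116,0],60],[[0,0,0],[0,0.116,0],60],[[0,0,0],[0,0.116,0],60]]'
python3 -c "
from h import *
want([.5464,-.3239,.054])"
```

```text
-0.0187
clock: 1.1
position: [0.2518, -0.351, 0.3334]
eef_rot: [0.792, 0.506, 0.29, -0.183]
wrist_force: [0.5, -0.0, 0.1]
grip_width: 0.0598
grip_force: 0.0
t 1.1 grasp now [ 0.2466 -0.3619  0.3477] turn [ 0.007 -0.001 -0.004] shift(target axes) mm [-67.1 256.9 327.1] world [ 299.6   38.  -293.7] j [-1.27  0.51  0.4   2.02  0.45  0.6 ] F [ 0.5 -0.   0.1] w 0.0598
```

```bash
python3 -m inch '[[[-9,36,10],[0.007,0,-0.004],60],[[-9,36,20],[0,0,0],60],[[-9,36,20],[0,0,0],60],[[-10,37,30],[0,0,0],60],[[-10,37,30],[0,0,0],60],[[-10,37,30],[0,0,0],60],[[-10,38,30],[0,0,0],60],[[0,0,30],[0,0,0],60],[[0,0,30],[0,0,0],60],[[0,0,27],[0,0,0],60],[[0,0,0],[0,0,0],60]]'
python3 - <<'E'
from h import *
want([.5464,-.3239,.054])
c=snap("wrist"); cv2.imwrite("pics/w1.png",c["frame"]); pickle.dump(c,open("w1.pkl","wb"))
E
```

```text
clock: 2.02
position: [0.5073, -0.3475, 0.1047]
eef_rot: [0.791, 0.508, 0.286, -0.189]
wrist_force: [-1.1, 1.1, -0.6]
grip_width: 0.0598
grip_force: 0.0
t 2.0167 grasp now [ 0.5025 -0.3586  0.119 ] turn [-0.008 -0.001 -0.004] shift(target axes) mm [-3.7 25.8 81.8] world [ 44.1  34.6 -65. ] j [-0.9   0.8   0.37  1.51  0.61  0.98] F [-1.1  1.1 -0.6] w 0.0598
```

View pics/w1.png

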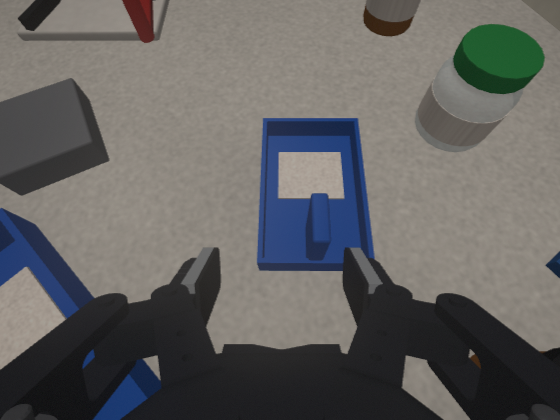

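The wrist view shows the small tray centred at (315,195) with its grip top at (320,200), about 26 mm to tool +y of the finger midline at (283,·). That matches the computed shift.

```bash
python3 -m inch '[[[-2,13,0],[-0.008,0,-0.004],60],[[-2,13,0],[0,0,0],60],[[0,0,0],[0,0,0],60],[[0,0,20],[0,0,0],60],[[0,0,20],[0,0,0],60],[[0,0,20],[0,0,0],60],[[0,0,20],[0,0,0],60],[[0,0,0],[0,0,0],60],[[0,0,0],[0,0,0],60]]'
python3 - <<'E'
from h import *
want([.5464,-.3239,.054])
c=snap("wrist"); cv2.imwrite("pics/w2.png",c["frame"]); pickle.dump(c,open("w2.pkl","wb"))
E
```

```text
clock: 2.82
position: [0.5513, -0.319, 0.0455]
eef_rot: [0.791, 0.508, 0.288, -0.182]
wrist_force: [-0.1, 0.0, -0.1]
grip_width: 0.0598
grip_force: 0.0
t 2.8167 grasp now [ 0.5462 -0.3299  0.0598] turn [0.006 0.002 0.001] shift(target axes) mm [ 0.5 -2.4  8. ] world [ 0.1  6.1 -5.8] j [-0.82  0.83  0.27  1.32  0.64  1.07] F [-0.1  0.  -0.1] w 0.0598
```

View pics/w2.png

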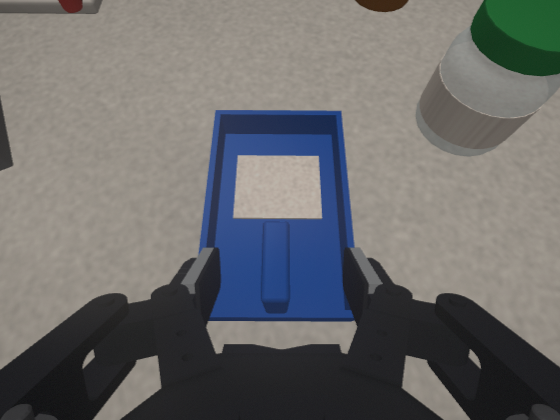

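The grip plate (columns 262–290) sits between the pads, with the finger midline at 281, so -2 mm in y remains. I finish the approach and close.

```bash
python3 -m inch '[[[0,-2,4],[0.006,0.002,0],60],[[0,0,4],[0,0,0],60],[[0,0,0],[0,0,0],30],[[0,0,0],[0,0,0],0],[[0,0,0],[0,0,0],0],[[0,0,0],[0,0,0],0],[[0,0,0],[0,0,0],0],[[0,0,0],[0,0,0],0],[[0,0,0],[0,0,0],0]]' 60
python3 -m inch '[[[0,0,0],[0,0,0],0],[[6,0,-8],[0,0,0],0],[[12,0,-14],[0,0,0],0],[[12,0,-14],[0,0,0],0],[[12,0,-14],[0,0,0],0],[[12,0,-14],[0,0,0],0],[[0,0,0],[0,0,0],0],[[0,0,0],[0,0,0],0]]'
python3 - <<'E'
from h import *
want(Tw([0,-130-50,0.0])*0+Tw([0,-.175,.12]))
c=snap("wrist"); cv2.imwrite("pics/w3.png",c["frame"])
E
```

```text
clock: 3.62
position: [0.5521, -0.3138, 0.0392]
eef_rot: [0.79, 0.509, 0.288, -0.184]
wrist_force: [-1.2, -2.4, 3.6]
grip_width: 0.0114
grip_force: 59.1
clock: 4.28
position: [0.5523, -0.3136, 0.1237]
eef_rot: [0.79, 0.509, 0.288, -0.184]
wrist_force: [-0.1, -0.5, -1.5]
grip_width: 0.0112
grip_force: 58.6
t 4.2833 grasp now [ 0.5473 -0.3245  0.138 ] turn [0.001 0.001 0.003] shift(target axes) mm [ 180.8 -260.3  175.1] world [-132.7  336.4  -18. ] j [-0.82  0.77  0.36  1.47  0.64  1.08] F [-0.1 -0.5 -1.5] w 0.0112
```

View pics/w3.png

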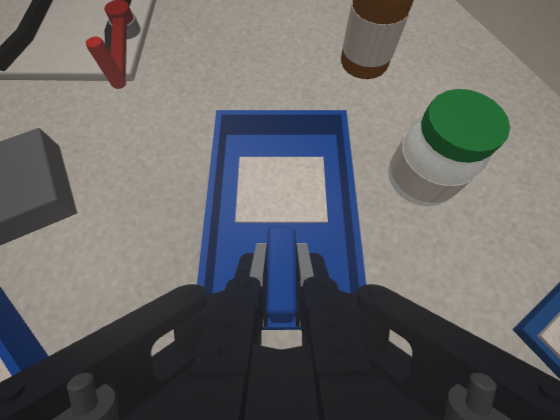

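The tray is held by its grip (plate at (281,270)) and hangs level and square. I carry it sideways first, a little higher, to pass above the slide box and clear of the peg.

```bash
python3 -m inch '[[[6,-10,-8],[0,0,0],0],[[6,-25,-8],[0,0,0.003],0],[[0,-25,0],[0,0,0],0],[[0,-25,0],[0,0,0],0],[[0,-25,0],[0,0,0],0],[[0,-25,0],[0,0,0],0],[[0,-25,0],[0,0,0],0],[[0,-25,0],[0,0,0],0],[[0,-25,0],[0,0,0],0],[[0,-25,0],[0,0,0],0],[[0,-25,0],[0,0,0],0],[[0,0,0],[0,0,0],0]]'
python3 -c "
from h import *
want(Tw([0,-.175,.12]))"
```

```text
clock: 5.33
position: [0.3115, -0.2036, 0.1428]
eef_rot: [0.791, 0.507, 0.287, -0.186]
wrist_force: [-0.2, -0.0, -1.2]
grip_width: 0.0114
grip_force: 59.1
t 5.3333 grasp now [ 0.3066 -0.2145  0.1571] turn [-0.001 -0.001 -0.004] shift(target axes) mm [168.3   4.5 189.7] world [108.1 226.4 -37.1] j [-1.04  0.34 -0.33  1.35  0.55  0.83] F [-0.2 -0.  -1.2] w 0.0114
```

```bash
python3 -m inch '[[[10,0,8],[0,0,0],0],[[19,1,16],[0,0,0],0],[[19,1,16],[0,0,0],0],[[19,1,16],[0,0,0],0],[[19,1,16],[0,0,0],0],[[19,0,16],[0,0,0],0],[[19,0,16],[0,0,0],0],[[19,0,16],[0,0,0],0],[[19,0,16],[0,0,0],0],[[19,0,16],[0,0,0],0],[[5,0,4],[0,0,0],0],[[0,0,0],[0,0,0],0]]'
python3 - <<'E'
from h import *
want(Tw([0,-.175,.066]))
c=snap("top"); pickle.dump(c,open("top2.pkl","wb"))
w=snap("wrist")
a=cv2.resize(c["frame"][195:335,165:315],None,fx=2.6,fy=2.6,interpolation=cv2.INTER_CUBIC)
b=cv2.resize(w["frame"],None,fx=.7,fy=.7); 
b=cv2.copyMakeBorder(b,0,a.shape[0]-b.shape[0],0,0,0); cv2.imwrite("pics/p4.png",np.hstack([a,b])); print(a.shape,b.shape)
E
```

```text
clock: 6.33
position: [0.4189, 0.0145, 0.1427]
eef_rot: [0.79, 0.509, 0.287, -0.185]
wrist_force: [-0.2, -0.2, -1.5]
grip_width: 0.0113
grip_force: 59.0
t 6.3333 grasp now [0.414  0.0036 0.157 ] turn [-0.001  0.     0.   ] shift(target axes) mm [-52.5  -2.8  74.8] world [  0.7   8.3 -91. ] j [-0.47  0.08 -0.62  0.9   0.7   1.51] F [-0.2 -0.2 -1.5] w 0.0113
(364, 390, 3) (364, 392, 3)
```

View pics/p4.png

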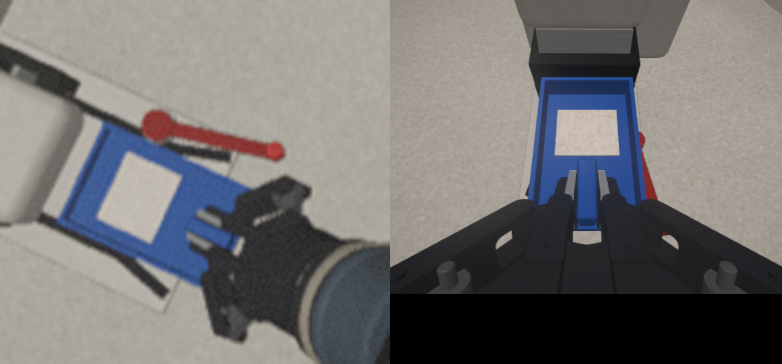

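The top crop shows the tray over the mouth, with its inner-end corners at crop (107,124) and (62,218). The wrist view shows it square to the machine. I compute the lateral error from those corners.

```bash
python3 - <<'E'
from h import *
c=pickle.load(open("top2.pkl","rb")); m=machine()
h=cv2.cvtColor(c["frame"],cv2.COLOR_BGR2HSV); k=cv2.inRange(h,(105,120,40),(125,255,255)); k[:, 262:]=0;k[:,:180]=0
q=max(cv2.findContours(k,0,1)[0],key=cv2.contourArea)
L=cv2.approxPolyDP(cv2.convexHull(q),2.5,True)[:,0]; print(L.tolist())
for u,v in [(205.9,242.4),(188.5,278.5)]+L.tolist():
    p=onz(c,u,v,.1295); print((u,v),(1000*m["M"].T@(p-m["o"])).round(1))
# rails straight inner edges via dark mask profile, z=.026, at several y
g=cv2.cvtColor(pickle.load(open("top.pkl","rb"))["frame"],cv2.COLOR_BGR2GRAY); c0=pickle.load(open("top.pkl","rb"))
for y in(-.105,-.1,-.095,-.09,-.085,-.08,-.075,-.07):
    xs=np.arange(-.065,.066,.0005); uv=np.array([proj(c0,m["o"]+m["M"]@[x,y,.026]) for x in xs],'float32')
    v=cv2.remap(g,uv[None,:,0],uv[None,:,1],1)[0].astype(int); d=np.where(v<100)[0]; x=xs[d]*1000
    print(y,"left inner",x[x<0].max() if (x<0).any() else None,"right inner",x[x>0].min() if (x>0).any() else None)
E
```

```text
[[205, 242], [259, 267], [255, 288], [241, 304], [187, 280]]
(205.9, 242.4) [ 47.1 -66.4 129.5]
(188.5, 278.5) [-36.8 -66.3 129.5]
(205, 242) [ 47.  -64.3 129.5]
(259, 267) [  46.7 -191.6  129.5]
(255, 288) [   3.5 -202.4  129.5]
(241, 304) [ -38.6 -189.7  129.5]
(187, 280) [-40.9 -64.8 129.5]
-0.105 left inner -47.999999999999986 right inner 49.0000000000001
-0.1 left inner -47.999999999999986 right inner 49.0000000000001
-0.095 left inner -48.499999999999986 right inner 49.5000000000001
-0.09 left inner -48.499999999999986 right inner 50.0000000000001
-0.085 left inner -48.499999999999986 right inner 50.5000000000001
-0.08 left inner -48.499999999999986 right inner 49.5000000000001
-0.075 left inner -47.999999999999986 right inner 49.0000000000001
-0.07 left inner -47.999999999999986 right inner 49.5000000000001
```

Tray mid-line is +3 mm and rail mid-line +0.6 mm, which agrees with the computed -2.8 mm. I shift by that and lower to about 8 mm above the bed.

```bash
python3 -m inch '[[[0,-2.8,0],[0,0,0],0],[[-9,0,10.7],[0,0,0],0],[[-9,0,10.7],[0,0,0],0],[[-9,0,10.7],[0,0,0],0],[[-9,0,10.7],[0,0,0],0],[[-9,0,10.7],[0,0,0],0],[[-6,0,7.2],[0,0,0],0],[[0,0,0],[0,0,0],0],[[0,0,0],[0,0,0],0]]'
python3 - <<'E'
from h import *
want(Tw([0,-.183,.0655]))
c=snap("top"); m=machine()
h=cv2.cvtColor(c["frame"],cv2.COLOR_BGR2HSV); k=cv2.inRange(h,(105,120,40),(125,255,255)); k[:, 285:]=0;k[:,:160]=0
q=max(cv2.findContours(k,0,1)[0],key=cv2.contourArea)
for p in cv2.approxPolyDP(cv2.convexHull(q),2.5,True)[:,0]: print(p,(1000*m["M"].T@(onz(c,*p,.046)-m["o"])).round(1))
E
```

```text
clock: 7.18
position: [0.4166, 0.0135, 0.0633]
eef_rot: [0.791, 0.507, 0.287, -0.185]
wrist_force: [0.1, -0.7, -1.4]
grip_width: 0.0113
grip_force: 59.0
t 7.1833 grasp now [0.4116 0.0026 0.0776] turn [ 0.     0.    -0.003] shift(target axes) mm [-6.5 -1.1 10.4] world [ -0.3   2.  -12.1] j [-0.48  0.19 -0.74  0.68  0.7   1.51] F [ 0.1 -0.7 -1.4] w 0.0113
[212 247] [ 43.9 -67.7  46. ]
[262 270] [  43.9 -195.3   46. ]
[257 290] [  -1.9 -204.    46. ]
[245 303] [ -39.7 -191.4   46. ]
[196 280] [-39.4 -67.2  46. ]
```

```bash
python3 -m inch '[[[0,-1.1,0],[0,0,-0.003],0],[[-2,0,2.4],[0,0,0],0],[[-2,0,2.4],[0,0,0],0],[[-2,0,2.4],[0,0,0],0],[[-1.3,0,1.6],[0,0,0],0],[[0,0,0],[0,0,0],0],[[0,0,0],[0,0,0],0]]'
python3 -c "
from h import *
want(Tw([0,-.183,.0655]))"
```

```text
clock: 7.82
position: [0.416, 0.0146, 0.0519]
eef_rot: [0.79, 0.509, 0.288, -0.185]
wrist_force: [-0.6, 0.9, -1.6]
grip_width: 0.0111
grip_force: 59.0
t 7.8167 grasp now [0.411  0.0037 0.0663] turn [0.    0.    0.001] shift(target axes) mm [ 0.2 -0.1  1.2] world [ 0.3  0.9 -0.8] j [-0.47  0.21 -0.76  0.64  0.7   1.51] F [-0.6  0.9 -1.6] w 0.0111
```

```bash
python3 -m inch '[[[-0.4,0,0.4],[0,0,0],0],[[-0.4,0,0.4],[0,0,0],0],[[0,0,0],[0,0,0],0],[[0,0,0],[0,0,0],0]]'
python3 -c "
from h import *
want(Tw([0,-.183,.0655]))"
```

```text
clock: 8.15
position: [0.4163, 0.0145, 0.0511]
eef_rot: [0.79, 0.509, 0.288, -0.185]
wrist_force: [-0.7, -1.2, 4.4]
grip_width: 0.0114
grip_force: 59.7
t 8.15 grasp now [0.4113 0.0035 0.0655] turn [ 0.001 -0.     0.002] shift(target axes) mm [ 0.8 -0.4  0.6] world [0.1 1.1 0. ] j [-0.47  0.21 -0.76  0.64  0.7   1.51] F [-0.7 -1.2  4.4] w 0.0114
```

The tray touches the bed (+6 N). I slide the first 48 mm and watch the forces.

```bash
python3 -m inch '[[[6.1,0,5.1],[0,0,0],0],[[6.1,0,5.1],[0,0,0],0],[[6.1,0,5.1],[0,0,0],0],[[6.1,0,5.1],[0,0,0],0],[[6.1,0,5.1],[0,0,0],0],[[6.1,0,5.1],[0,0,0],0],[[0,0,0],[0,0,0],0]]'
python3 -c "
from h import *
want(Tw([0,-.05,.0655]))"
```

```text
clock: 8.73
position: [0.4361, 0.0587, 0.0512]
eef_rot: [0.79, 0.509, 0.288, -0.185]
wrist_force: [1.5, 0.4, 1.5]
grip_width: 0.0112
grip_force: 59.2
t 8.7333 grasp now [0.4311 0.0478 0.0655] turn [ 0.    -0.     0.003] shift(target axes) mm [65.5  0.1 55. ] world [35.6 77.8  0. ] j [-0.34  0.18 -0.79  0.52  0.7   1.68] F [1.5 0.4 1.5] w 0.0112
```

```bash
python3 -m inch '[[[6.1,0,5.1],[0,0,0],0],[[6.1,0,5.1],[0,0,0.003],0],[[6.1,0,5.1],[0,0,0],0],[[6.1,0,5.1],[0,0,0],0],[[6.1,0,5.1],[0,0,0],0],[[6.1,0,5.1],[0,0,0],0],[[6.1,0,5.1],[0,0,0],0],[[6.1,0,5.1],[0,0,0],0],[[6.1,0,5.1],[0,0,0],0],[[3,0,2.5],[0,0,0],0],[[0,0,0],[0,0,0],0]]'
python3 -c "
from h import *
want(Tw([0,-.05,.0655]))"
```

```text
clock: 9.65
position: [0.4672, 0.127, 0.0511]
eef_rot: [0.79, 0.508, 0.288, -0.185]
wrist_force: [0.7, 1.5, 1.1]
grip_width: 0.0113
grip_force: 59.2
t 9.65 grasp now [0.4622 0.116  0.0655] turn [-0.     0.    -0.001] shift(target axes) mm [8.1 0.1 6.7] world [4.4 9.5 0. ] j [-0.15  0.18 -0.82  0.35  0.67  1.93] F [0.7 1.5 1.1] w 0.0113
```

```bash
for i in 1; do python3 -m inch '[[[2.3,0,1.9],[0,0,0],0],[[2.3,0,1.9],[0,0,0],0],[[1.5,0,1.3],[0,0,0],0],[[0.8,0,0.6],[0,0,0],0],[[0,0,0],[0,0,0],0],[[0,0,0],[0,0,0],0]]'; done
python3 -c "
from h import *
want(Tw([0,-.05,.0655]))"
```

```text
clock: 10.15
position: [0.4708, 0.1347, 0.0511]
eef_rot: [0.791, 0.508, 0.288, -0.185]
wrist_force: [0.1, 1.3, 0.4]
grip_width: 0.0112
grip_force: 59.1
t 10.15 grasp now [0.4658 0.1238 0.0655] turn [ 0.     0.    -0.001] shift(target axes) mm [1.5 0.1 1.2] world [0.9 1.8 0. ] j [-0.13  0.18 -0.82  0.33  0.66  1.96] F [0.1 1.3 0.4] w 0.0112
```

```bash
python3 -m inch '[[[0.8,0,0.6],[0,0,0],0],[[0.8,0,0.6],[0,0,0],0],[[0.8,0,0.6],[0,0,0],0],[[0,0,0],[0,0,0],0],[[0,0,0],[0,0,0],0]]'
python3 -c "
from h import *
want(Tw([0,-.05,.0655]))"
```

```text
clock: 10.57
position: [0.472, 0.1375, 0.0513]
eef_rot: [0.791, 0.508, 0.287, -0.185]
wrist_force: [-0.3, -0.4, -1.5]
grip_width: 0.0111
grip_force: 59.1
t 10.5667 grasp now [0.4671 0.1265 0.0656] turn [ 0.     0.    -0.001] shift(target axes) mm [-0.9  0.1 -0.6] world [-0.4 -1.  -0.1] j [-0.12  0.18 -0.82  0.33  0.66  1.96] F [-0.3 -0.4 -1.5] w 0.0111
```

```bash
python3 -m inch '[[[0.8,0,0.6],[0,0,0],0],[[0.8,0,0.6],[0,0,0],0],[[0,0,0],[0,0,0],0],[[0,0,0],[0,0,0],0]]'
python3 -c "
from h import *
want(Tw([0,-.05,.0655]))"
```

```text
clock: 10.9
position: [0.4722, 0.1381, 0.0511]
eef_rot: [0.792, 0.507, 0.287, -0.185]
wrist_force: [-20.1, -27.0, 20.2]
grip_width: 0.0112
grip_force: 64.8
t 10.9 grasp now [0.4672 0.1272 0.0655] turn [ 0.001  0.002 -0.004] shift(target axes) mm [-1.3  0.2 -1.2] world [-0.5 -1.7  0.1] j [-0.12  0.18 -0.82  0.33  0.66  1.97] F [-20.1 -27.   20.2] w 0.0112
```

Contact with the inner stop (about 33 N). I ease off, open and back out along the tool axis.

```bash
python3 -m inch '[[[-0.8,0,-0.6],[0,0,0],0],[[0,0,0],[0,0,0],0],[[0,0,0],[0,0,0],45],[[0,0,0],[0,0,0],45],[[0,0,0],[0,0,0],45],[[0,0,0],[0,0,0],45],[[0,0,-10],[0,0,0],45],[[0,0,-25],[0,0,0],45],[[0,0,-25],[0,0,0],45],[[0,0,-25],[0,0,0],45],[[0,0,-25],[0,0,0],45],[[0,0,-25],[0,0,0],45]]'
python3 - <<'E'
from h import *
P=Tw([.066,-.09,.066]); print(P)
want(Tw([0,-.2,.2]))
c=snap("wrist"); t=snap("top"); pickle.dump(t,open("top3.pkl","wb"))
a=cv2.resize(t["frame"][195:335,165:315],None,fx=2.6,fy=2.6,interpolation=cv2.INTER_CUBIC)
b=cv2.resize(c["frame"],None,fx=.7,fy=.7); b=cv2.copyMakeBorder(b,0,a.shape[0]-b.shape[0],0,0,0); cv2.imwrite("pics/p5.png",np.hstack([a,b]))
E
```

```text
clock: 11.9
position: [0.4361, 0.0589, 0.156]
eef_rot: [0.791, 0.508, 0.288, -0.185]
wrist_force: [0.7, -0.2, -0.4]
grip_width: 0.0447
grip_force: 0.0
[0.51004431 0.06169422 0.066     ]
t 11.9 grasp now [0.4311 0.048  0.1703] turn [ 0.    -0.    -0.001] shift(target axes) mm [-30.5  -0.  -64.3] world [-26.8 -58.8  29.7] j [-0.34  0.03 -0.64  0.83  0.7   1.68] F [ 0.7 -0.2 -0.4] w 0.0447
```

View pics/p5.png

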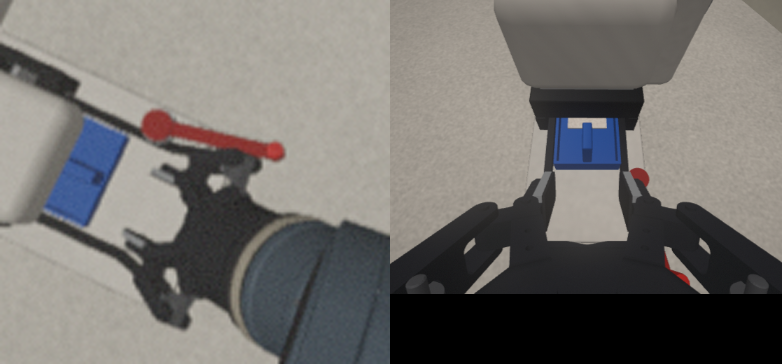

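The tray is home: the wrist view shows it square under the block, with its rear edge at (588,166). The keeper peg is still at top px about (271,253). I will grip the peg with the same tilted tool and lead it round its arc.

```bash
python3 - <<'E'
from h import *
want([.4837,-.0457,.068])
m=machine(); print(1000*m["M"].T@(np.array([.4837,-.0457,.08])-m["o"]))
E
```

```text
t 12.0 grasp now [0.4326 0.0467 0.1717] turn [ 0.004 -0.    -0.   ] shift(target axes) mm [-114.8   84.8   39. ] world [  51.1  -92.4 -103.7] j [-0.34  0.03 -0.64  0.83  0.7   1.68] F [1.4 0.3 0.2] w 0.0456
[  86.75295047 -198.61333184   80.        ]
```

```bash
python3 -m inch '[[[-5,4,-10],[0.004,0,0],60],[[-12,9,-10],[0,0,0],60],[[-12,9,-11],[0,0,0],60],[[-12,9,0],[0,0,0],60],[[-12,9,0],[0,0,0],60],[[-12,9,0],[0,0,0],60],[[-12,9,0],[0,0,0],60],[[-12,9,0],[0,0,0],60],[[-13,9,0],[0,0,0],60],[[-13,9,0],[0,0,0],60],[[0,0,0],[0,0,0],60],[[0,0,0],[0,0,0],60]]'
python3 - <<'E'
from h import *
want([.4837,-.0457,.068])
c=snap("wrist"); cv2.imwrite("pics/w6.png",c["frame"])
E
```

```text
clock: 13.0
position: [0.4689, -0.0737, 0.1036]
eef_rot: [0.791, 0.508, 0.286, -0.187]
wrist_force: [0.1, -1.2, 0.2]
grip_width: 0.0601
grip_force: 0.0
t 13.0 grasp now [ 0.464  -0.0847  0.1179] turn [-0.005 -0.    -0.003] shift(target axes) mm [ 1.4  1.8 66.3] world [ 19.8  39.  -49.9] j [-0.59  0.32 -0.44  0.96  0.69  1.36] F [ 0.1 -1.2  0.2] w 0.0601
```

View pics/w6.png

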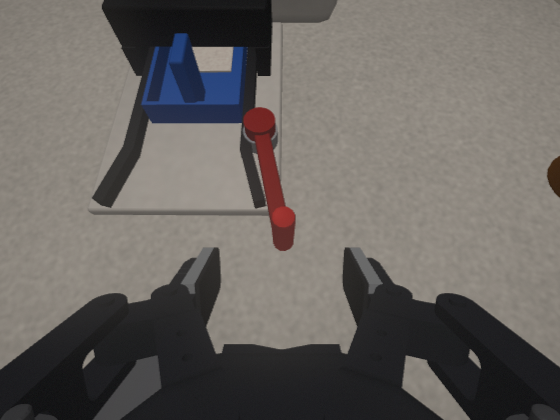

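The peg (283,225) lies centred between the fingers (midline about 282). I advance 66 mm and close gently.

```bash
python3 -m inch '[[[1,1,12],[-0.005,0,-0.003],60],[[0,0,18],[0,0,0],60],[[0,0,18],[0,0,0],60],[[0,0,18],[0,0,0],60],[[0,0,0],[0,0,0],40],[[0,0,0],[0,0,0],10],[[0,0,0],[0,0,0],10],[[0,0,0],[0,0,0],10],[[0,0,0],[0,0,0],10],[[0,0,0],[0,0,0],10]]' 25
python3 - <<'E'
from h import *
want([.4837,-.0457,.068])
s=arm.state();m=machine(); g=s["position"]+arm.tcp_to_grasp*R.from_quat(s["eef_rot"]).as_matrix()[:,2]
g=m["M"].T@(g-m["o"]); print(g, np.arctan2(.066-g[0],-.09-g[1]))
th=np.arctan2(.066-g[0],-.09-g[1])
# arc steps in tool axes
T=np.radians(40); a=np.linspace(th,1.60,21); p=np.c_[.066-.11*np.sin(a),-.09-.11*np.cos(a)]; d=np.diff(p,axis=0)*1000
for t,(x,y) in zip(a[1:],d): print(round(t,2),[round(y*np.cos(T),1),round(x,1),round(y*np.sin(T),1)])
E
```

```text
clock: 13.88
position: [0.4884, -0.0357, 0.0553]
eef_rot: [0.79, 0.509, 0.289, -0.184]
wrist_force: [-0.7, -0.4, 7.5]
grip_width: 0.015
grip_force: 27.0
t 13.8833 grasp now [ 0.4834 -0.0466  0.0697] turn [ 0.003 -0.     0.002] shift(target axes) mm [-0.3 -0.1  1.9] world [ 0.3  0.9 -1.7] j [-0.5   0.35 -0.54  0.74  0.7   1.48] F [-0.7 -0.4  7.5] w 0.015
[ 0.08682011 -0.19957492  0.06965755] -0.1877696841548922
-0.1 [np.float64(-1.1), np.float64(-9.7), np.float64(-0.9)]
-0.01 [np.float64(-0.4), np.float64(-9.8), np.float64(-0.3)]
0.08 [np.float64(0.3), np.float64(-9.8), np.float64(0.2)]
0.17 [np.float64(0.9), np.float64(-9.8), np.float64(0.8)]
0.26 [np.float64(1.6), np.float64(-9.6), np.float64(1.3)]
0.35 [np.float64(2.3), np.float64(-9.4), np.float64(1.9)]
0.44 [np.float64(2.9), np.float64(-9.1), np.float64(2.4)]
0.53 [np.float64(3.5), np.float64(-8.7), np.float64(2.9)]
0.62 [np.float64(4.1), np.float64(-8.3), np.float64(3.4)]
0.71 [np.float64(4.6), np.float64(-7.8), np.float64(3.9)]
0.8 [np.float64(5.1), np.float64(-7.2), np.float64(4.3)]
0.88 [np.float64(5.6), np.float64(-6.6), np.float64(4.7)]
0.97 [np.float64(6.0), np.float64(-5.9), np.float64(5.1)]
1.06 [np.float64(6.4), np.float64(-5.2), np.float64(5.4)]
1.15 [np.float64(6.7), np.float64(-4.4), np.float64(5.7)]
1.24 [np.float64(7.0), np.float64(-3.6), np.float64(5.9)]
1.33 [np.float64(7.2), np.float64(-2.8), np.float64(6.1)]
1.42 [np.float64(7.4), np.float64(-1.9), np.float64(6.2)]
1.51 [np.float64(7.5), np.float64(-1.0), np.float64(6.3)]
1.6 [np.float64(7.5), np.float64(-0.2), np.float64(6.3)]
```

```bash
python3 -m inch '[[[-1.1,-9.7,-0.9],[0,0,0],10],[[-0.4,-9.8,-0.3],[0,0,0],10],[[0.3,-9.8,0.2],[0,0,0],10],[[0.9,-9.8,0.8],[0,0,0],10],[[1.6,-9.6,1.3],[0,0,0],10],[[2.3,-9.4,1.9],[0,0,0],10],[[0,0,0],[0,0,0],10]]'
python3 - <<'E'
from h import *
s=arm.state();m=machine(); g=s["position"]+arm.tcp_to_grasp*R.from_quat(s["eef_rot"]).as_matrix()[:,2]
g=m["M"].T@(g-m["o"]); print(g, np.arctan2(.066-g[0],-.09-g[1]), np.hypot(.066-g[0],-.09-g[1]))
E
```

```text
clock: 14.47
position: [0.4355, -0.0059, 0.0546]
eef_rot: [0.79, 0.509, 0.288, -0.184]
wrist_force: [-1.3, -5.6, 7.1]
grip_width: 0.0151
grip_force: 27.8
[ 0.02632079 -0.19449727  0.06897012] 0.3628981644214042 0.11177709034193778
```

Forces are low, so I follow the arc on.

```bash
python3 -m inch '[[[2.9,-9.1,2.4],[0,0,0],10],[[3.5,-8.7,2.9],[0,0,0],10],[[4.1,-8.3,3.4],[0,0,0],10],[[4.6,-7.8,3.9],[0,0,0],10],[[5.1,-7.2,4.3],[0,0,0],10],[[5.6,-6.6,4.7],[0,0,0],10],[[6,-5.9,5.1],[0,0,0],10],[[6.4,-5.2,5.4],[0,0,0],10],[[6.7,-4.4,5.7],[0,0,0],10],[[0,0,0],[0,0,0],10]]'
python3 - <<'E'
from h import *
s=arm.state();m=machine(); g=s["position"]+arm.tcp_to_grasp*R.from_quat(s["eef_rot"]).as_matrix()[:,2]
g=m["M"].T@(g-m["o"]); print(g, np.arctan2(.066-g[0],-.09-g[1]), np.hypot(.066-g[0],-.09-g[1]))
E
```

```text
clock: 15.3
position: [0.4033, 0.0742, 0.0544]
eef_rot: [0.79, 0.509, 0.288, -0.184]
wrist_force: [4.4, -0.2, 1.0]
grip_width: 0.0152
grip_force: 27.3
[-0.03622613 -0.13509665  0.06867676] 1.1553296806093454 0.11173132729786633
```

```bash
python3 -m inch '[[[7,-3.6,5.9],[0,0,0],10],[[7.2,-2.8,6.1],[0,0,0],10],[[7.4,-1.9,6.2],[0,0,0],10],[[5,-0.7,4.2],[0,0,0],10],[[0,0,0],[0,0,0],10],[[0,0,0],[0,0,0],10]]'
python3 - <<'E'
from h import *
s=arm.state();m=machine(); g=s["position"]+arm.tcp_to_grasp*R.from_quat(s["eef_rot"]).as_matrix()[:,2]
g=m["M"].T@(g-m["o"]); print(g, np.arctan2(.066-g[0],-.09-g[1]), np.hypot(.066-g[0],-.09-g[1]))
E
```

```text
clock: 15.8
position: [0.4096, 0.1084, 0.0541]
eef_rot: [0.79, 0.509, 0.288, -0.184]
wrist_force: [0.7, -0.9, 6.2]
grip_width: 0.0148
grip_force: 28.5
[-0.04473812 -0.10132702  0.06843853] 1.4688642550570827 0.11131591774428462
```

```bash
python3 -m inch '[[[3,-0.3,2.5],[0,0,0],10],[[2.3,0,1.9],[0,0,0],10],[[1,0,0.8],[0,0,0],10],[[0,0,0],[0,0,0],10],[[0,0,0],[0,0,0],10]]'
python3 - <<'E'
from h import *
s=arm.state();m=machine(); g=s["position"]+arm.tcp_to_grasp*R.from_quat(s["eef_rot"]).as_matrix()[:,2]
g=m["M"].T@(g-m["o"]); print(g, np.arctan2(.066-g[0],-.09-g[1]), np.hypot(.066-g[0],-.09-g[1]))
E
```

```text
clock: 16.22
position: [0.4124, 0.1158, 0.054]
eef_rot: [0.79, 0.509, 0.288, -0.185]
wrist_force: [-1.5, 0.5, 8.8]
grip_width: 0.0152
grip_force: 28.8
[-0.04527994 -0.0934977   0.06836207] 1.5393751260527275 0.11133489798150976
```

Now 1.54 rad, well past 1.40. I release modestly and back straight out.

```bash
python3 -m inch '[[[0,0,0],[0,0,0],32],[[0,0,0],[0,0,0],32],[[0,0,0],[0,0,0],32],[[0,0,-8],[0,0,0],32],[[0,0,-20],[0,0,0],32],[[0,0,-25],[0,0,0],32],[[0,0,-25],[0,0,0],32],[[0,0,-25],[0,0,0],32],[[0,0,-25],[0,0,0],32],[[0,0,0],[0,0,0],32],[[0,0,0],[0,0,0],32]]'
python3 - <<'E'
from h import *
c=snap("wrist"); t=snap("top")
a=cv2.resize(t["frame"][195:335,165:315],None,fx=2.6,fy=2.6,interpolation=cv2.INTER_CUBIC)
b=cv2.resize(c["frame"],None,fx=.7,fy=.7); b=cv2.copyMakeBorder(b,0,a.shape[0]-b.shape[0],0,0,0); cv2.imwrite("pics/p7.png",np.hstack([a,b]))
m=machine(); h=cv2.cvtColor(t["frame"],cv2.COLOR_BGR2HSV); k=cv2.inRange(h,(0,140,60),(6,255,255))|cv2.inRange(h,(174,140,60),(180,255,255)); k[:,300:]=0
ys,xs=np.where(k); print([(1000*m["M"].T@(onz(t,xs[i],ys[i],.05)-m["o"])).round(0)[:2] for i in (xs.argmin(),xs.argmax(),ys.argmin(),ys.argmax())])
E
```

```text
clock: 17.13
position: [0.3793, 0.04, 0.1525]
eef_rot: [0.79, 0.508, 0.288, -0.183]
wrist_force: [-0.7, 1.0, -0.2]
grip_width: 0.0319
grip_force: 0.0
[array([-50., -83.]), array([  74., -100.]), array([ 73., -83.]), array([-53., -92.])]
```

View pics/p7.png

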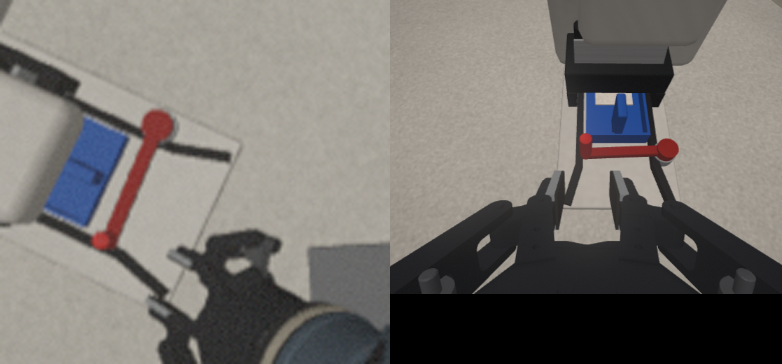

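The keeper lies straight across in front of the home tray (hinge at crop (158,126), peg at (101,240)), and the gripper is clear of everything.

```bash
python3 -c "
from workcell import arm
print(arm.close_job())"
```

```text
the job is handed in; nothing more can be done
None
```

The tray is home against the inner stop, the keeper is across it (about 1.54 rad), nothing is held, and the bottle, jar and slide box were left alone; I handed the job in at about 17 s, but it returned no verdict.

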